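Hang the rinsed cup to dry and crack open the dry box

TASK

Dry the rinsed metal cup: take it from the wire rack, set it upside down over the upright drying peg so that its rim rests on the peg's disc, and let go of it. Then take the handle of the warm dry box beside it, break the lid free from its sticky seal without letting it fly wide open, and finish still holding the lid ajar by its handle, with a steady gap of about 30 mm at the front edge, so that warm dry air flows out to the cup. Leave the pipe, the bottle and the brush alone.

Things in the scene. Friction and masses are not known exactly. Their poses are not given: they have to be found in the camera images.
- cup: Plain metal cup, a round tube 44 mm outside, 85 mm long, wall 3 mm, closed end 4 mm thick, about 120 g. Origin: centre of the closed end's outer face; z runs along its axis from closed end to mouth. It starts lying in the rack, mouth roughly towards the robot and 40 degrees below level. When done, z points straight down and the origin is 95 mm above the table.
- rack: Fixed bent-wire rack, base 110 x 70 mm, left or right of the dry box. Origin: centre of its underside, z up. Two sloping wires, 34 mm over their outsides, carry the cup from below; their ends turn up 13 mm at the low (-x) end, in front of the mouth. The middle of the cup's mouth is 48 mm above the table, that of its closed end 103 mm. The cup lifts straight up.
- peg: Fixed drying peg: an upright 18 mm round steel post, tapered at the tip, on a round aluminium disc of 90 mm diameter and 10 mm thickness. The post's tip is 72 mm above the table. Origin on the peg's axis at the table, z up. The peg is on the other side of the dry box from the rack.
- drybox: Fixed grey bench-top dry box, 240 mm deep (x) by 200 mm wide (y) by 110 mm high without its lid; origin at the centre of the underside, z up, its front (louvred) faces its own -x, roughly towards the robot. The lid is a 12 mm thick steel plate hinged along the rear edge of the top, its top face 122 mm above the table when shut.
- lid_handle (a point): Middle of the lid's handle: a horizontal round bar of 12 mm diameter and about 90 mm length along the box's y, near the front edge of the lid; its axis is 35 mm above the lid's top face, (157 mm above the table when shut), carried by a post at each end, open underneath and in front. It moves with the lid; point axes are those of the lid.
- lid_hinge (a point): Point on the lid's hinge axis, which runs along the box's y at the rear edge of the top, 110 mm above the table. The handle's axis is 205 mm in front of it and 47 mm above it when shut.
- lid (a joint): Lid angle, rad: 0 shut, growing as the front edge rises; the gap there is 0.24 m times it (30 mm at 0.125). Lid 0.55 kg. The seal grips: the pull needed at the handle peaks near 16 N at 0.012 to 0.016 rad, then gives way suddenly by 0.03; after that only the lid's weight (3 to 6 N at the handle) is felt. If let go it drops back onto the seal, to 0.02 to 0.04.
- flanged_pipe: Bystander: steel pipe stub of 60 mm diameter standing on end, a 110 mm flange at its top, 130 mm high. Origin at the centre of its underside.
- spray_bottle: Bystander: white plastic bottle with black cap, 60 mm diameter, 120 mm high. Origin at the centre of its underside.
- wire_brush: Bystander: hand brush lying flat on the table, left of the peg or rack. Origin at the centre of its underside.
Mind the look-alikes: they are no part of the job. Leave any green look-alike of the cup alone.

How it is judged:
On the way, in this order (a step that is already met when the one before it is completed fails the run):
1. the cup stands upside down over the peg, rim on the disc, let go, with the lid still shut (angle between cup's own z axis and vertical above 3 rad and horizontal distance between cup and peg below 0.016 m and height (world z) of cup between 0.088 and 0.101 m and contact force between cup and the fingers below 0.1 N and linear speed of cup below 0.03 m/s and value of joint lid below 0.02 rad), for 0.2 s.
2. the lid is broken free of its seal (value of joint lid above 0.06 rad), for 0.1 s.
At the end, for the whole second after the job is handed in: The cup stands released and still, upside down over the peg (within 8 degrees of upright, axis within 16 mm of the peg's, rim on the disc), and the gripper's fingers hold the lid still at a gap of 18 to 43 mm at its front edge (0.075 to 0.18 rad); nothing else props the lid (angle between cup's own z axis and vertical above 3 rad and horizontal distance between cup and peg below 0.016 m and height (world z) of cup between 0.088 and 0.101 m and contact force between cup and the fingers below 0.1 N and linear speed of cup below 0.03 m/s and value of joint lid between 0.075 and 0.18 rad and velocity of joint lid between -0.05 and 0.05 rad/s and contact force between lid and the fingers above 1 N and contact force between lid and cup below 0.1 N and contact force between lid and flanged_pipe below 0.1 N and contact force between lid and spray_bottle below 0.1 N and contact force between lid and wire_brush below 0.1 N); the arm keeps its last pose, push and grip.
It fails at once if the lid flies wide open (more than about 70 mm at its front edge) (value of joint lid above 0.3 rad).
It fails at once if the flanged pipe is moved more than 30 mm (distance of flanged_pipe from where it was at the start of the episode above 0.03 m).
It fails at once if the spray bottle is moved more than 30 mm (distance of spray_bottle from where it was at the start of the episode above 0.03 m).
It fails at once if the wire brush is moved more than 30 mm (distance of wire_brush from where it was at the start of the episode above 0.03 m).
It also fails if it takes over 64 s, if anything falls off the work surface, if the arm or the gripper's body presses on something with over 40 N, if the wrist force passes 120 N, or if a joint passes its speed limit or range.

ROBOT

A 6-joint arm with a two-finger parallel gripper is mounted at the origin on the work surface. World frame = base frame: x ahead of the robot, y to its left, z up, the work surface at z = 0. Lengths are in m, angles in rad, forces in N, time in s.
With the tool pointing down it reaches from about 0.35 to 0.775 m from the base axis. Payload 5.5 kg.
Tool frame: the origin (TCP) lies at the very end of the fingers, on their centre line; the grasp point (between the pads) lies 19 mm behind it; z points along the fingers, y is the direction in which the jaws open and shut (so a half turn about z gives the same grasp; the last joint's range is limited). The gripper opens to 85 mm and grips with 20 to 120 N. Pads are 22 mm wide; open, the fingers measure 114 mm over their backs; the gripper's body (76 mm by 85 mm) begins 54 mm behind the grasp point. The pads swing forward as they close: fully open they stand 13 mm farther back than shut.
Start: joints at [-1.487, 0.313, 0.046, 1.304, 0, 1.431], TCP at [0.128, -0.561, 0.231] pointing down, gripper open.
Joint ranges: [-2.76, 2.76], [-0.86, 1.69], [-1.03, 1.26], [-2.2, 2.34], [-1.47, 1.5], [-3.14, 3.14]. Speed limits (rad/s): [2.57, 2.57, 3.14, 3.14, 3.14, 3.14].

INTERFACE

Orientations are given as a unit quaternion [w, x, y, z].
In Python, from workcell import get_state, imaging, env, spotter gives the robot as it stands.
- The arm moves only by the tool play_rows, never from a script. Its argument "moves" is a list of rows, each an object with "claw": the finger opening in cm, from 0 to 8.54; "delta_pos": the shift along the tool's x, y, z in cm, a list of three; "twist": the turn about the tool's z in degrees. A call has 1 to 12 rows; each row is the pose to reach, as a shift and turn from the pose commanded when the call began, along the tool's axes at that moment; what a row does not reach only later rows make up. A row lasts 1/8 s, in which the tool goes at most 62.5 mm and 10.7 degrees, less where a joint would pass 70% of its speed; a pose out of reach is approached as far as the arm can. A call with a gripper value outside its range is refused whole. The fingers move at their own pace and stop on an object; "force" is the grip in N (left out, the last holds). Time passes only in rows, so rows that repeat a pose let the fingers close. It gives the time, the measured TCP pose, the force and the opening at its end, in the units of the state.
- get_state(): the state, without advancing time (a new reading comes with each control period).
- imaging.read_camera(name): name is "scene" or "top"; returns the picture (420x560x3 uint8, red, green, blue); there is no depth.
- imaging.camera_info(name): a dict with "fx", "fy", "cx", "cy" (pixels), "k1" (the pictures are not rectified: a ray, as slopes to the right and down, at radius r is drawn at 1 + k1 r^2 times it, then the intrinsics apply), "world_to_cam" (4x4, takes a point from world to camera coordinates). Camera axes: x right, y down, z forward; pixel columns grow to the right and rows downward; lengths in m; the calibration is good to about 2 mm. A picture is of the moment at which its call begins. camera_info takes no time and is no camera call.
- env.hand_in(): hands the job in, once; it reports no verdict.
Trained networks look in the newest picture that a camera, given by its name, has taken for a name from the list of things; names that differ only in an ending like _2 or _b are one class to them, and where a whole thing is asked for, a point or a joint stands for the part that bears it (a point fixed in the world has none). Each returns a list of dicts, best first, with "conf" (0 to 1); they miss things now and then, are a little off and sometimes report something else, mostly with a low value. They report only what shows in the picture. A call takes as long as a camera call. They do not tell look-alikes from the thing itself.
- spotter.spot_in(camera, query): "extent" ([left, top, right, bottom] in pixels, round what is visible of it).
The state is a dict: "clock": time; "joint_pos": joint angles; "qvel": joint speeds; "tau": joint torques, N m; "tcp_pos": TCP position; "orientation": TCP orientation; "wrist_force": force on the tool from outside, world axes, zero at the start; "ft_torque": the same for the moment, N m; "finger_gap": finger opening in m.
Only numpy, scipy, OpenCV 4.12 (cv2) and the standard library are available. Lean on these libraries where they do the work, as an engineer would, in place of code of your own. Each camera call takes 0.05 s, during which the arm holds its last target. There are 200 camera calls.

## Working session

There is one attempt and no reset: what is moved stays moved. The work goes in short steps, Python scripts to look and compute and a tool call to move; the robot and the scene stay as the last step left them, time stands still between calls to the robot, and variables do not carry over. Pictures are saved under pics/ and viewed, about 8 in all and at most 12, crops included, and the job is handed in when it is done.

Besides the shell and the picture viewer there is one more tool, called after "Call:" as name(argument=value, ...), one argument or row to a line, values as JSON. play_rows: Moves the arm, as the interface text tells. Its arguments: {"type":"object","properties":{"moves":{"type":"array"},"force":{"type":"number"}},"required":["moves"]}

```bash
mkdir -p pics
python3 - <<'E'
from workcell import get_state, imaging, env, spotter
import cv2, numpy as np
for n in ("scene","top"):
    im=imaging.read_camera(n); cv2.imwrite(f"pics/{n}0.png",im[:,:,::-1])
    i=imaging.camera_info(n); print(n,{k:(np.round(v,4).tolist()) for k,v in i.items()})
    for q in ("cup","rack","peg","drybox","lid_handle","flanged_pipe","spray_bottle","wire_brush"):
        print(q,[(np.round(d["extent"]).tolist(),round(d["conf"],2)) for d in spotter.spot_in(n,q)][:3])
print(get_state())
E
```

```text
scene {'fx': 422.3322, 'fy': 422.3322, 'cx': 282.0638, 'cy': 209.6244, 'k1': 0.0017, 'world_to_cam': [[-0.5589, 0.8293, 0.0023, 0.2945], [0.5741, 0.3889, -0.7205, -0.2375], [-0.5984, -0.4014, -0.6934, 1.4916], [0.0, 0.0, 0.0, 1.0]]}
cup [([331.0, 206.0, 369.0, 228.0], 0.79), ([315.0, 292.0, 358.0, 315.0], 0.75), ([382.0, 218.0, 409.0, 251.0], 0.71)]
rack [([363.0, 258.0, 401.0, 295.0], 0.7)]
peg [([192.0, 183.0, 220.0, 212.0], 0.94)]
drybox [([211.0, 181.0, 333.0, 306.0], 0.97), ([414.0, 265.0, 438.0, 333.0], 0.6)]
lid_handle [([209.0, 184.0, 330.0, 277.0], 0.94)]
flanged_pipe [([354.0, 299.0, 410.0, 362.0], 0.87), ([212.0, 182.0, 333.0, 277.0], 0.18)]
spray_bottle [([124.0, 184.0, 152.0, 222.0], 0.94), ([188.0, 184.0, 222.0, 213.0], 0.33)]
wire_brush [([414.0, 265.0, 439.0, 334.0], 0.84)]
top {'fx': 385.3722, 'fy': 385.3722, 'cx': 276.8565, 'cy': 208.0715, 'k1': -0.0942, 'world_to_cam': [[0.0102, -0.9999, -0.0097, 0.0154], [-0.995, -0.0092, -0.0994, 0.5963], [0.0993, 0.0106, -0.995, 1.184], [0.0, 0.0, 0.0, 1.0]]}
cup [([192.0, 266.0, 209.0, 296.0], 0.89), ([210.0, 141.0, 236.0, 164.
[... 476 characters left out ...]
 'joint_pos': array([-1.48660996e+00,  3.13183198e-01,  4.61370201e-02,  1.30357521e+00,
        1.71308356e-05,  1.43122322e+00]), 'qvel': array([ 1.51782357e-03, -1.49546684e-04, -2.09196480e-04,  1.22907251e-03,
        3.07809693e-05, -7.01059545e-04]), 'tau': array([-2.97275792e-04, -4.80442715e+01,  2.98817182e+01, -5.98614679e-05,
       -2.87350222e-04, -5.83145265e-06]), 'tcp_pos': array([ 0.12760747, -0.56073377,  0.23134792]), 'orientation': array([8.76742400e-05, 9.93747984e-01, 1.11646482e-01, 6.14008687e-06]), 'wrist_force': array([-0.12759414, -0.28169644, -0.19277333]), 'ft_torque': array([-1.59676087e-05, -8.46505256e-04, -4.61087521e-02]), 'finger_gap': 0.08600887669825637}
```

View images.

View pics/scene0.png

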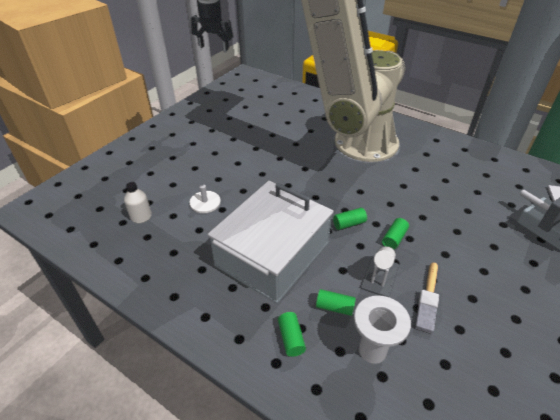

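View pics/top0.png

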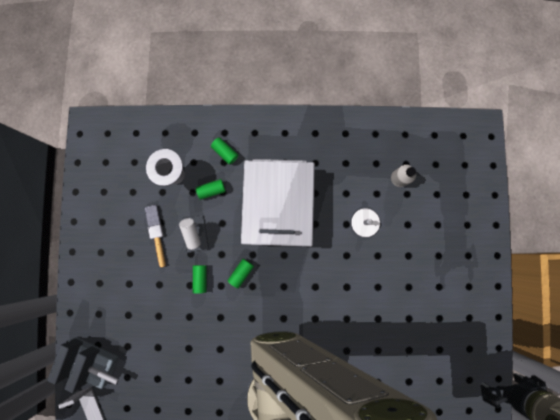

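```bash
cat > h.py <<'E'
import numpy as np, cv2
from workcell import get_state, imaging, env, spotter
def proj(n,P):
    i=imaging.camera_info(n); c=(i["world_to_cam"]@np.append(P,1))[:3]; s=c[:2]/c[2]; s=s*(1+i["k1"]*(s@s))
    return np.array([i["fx"]*s[0]+i["cx"],i["fy"]*s[1]+i["cy"]])
def ray(n,uv):
    i=imaging.camera_info(n); d=(np.array(uv,float)-[i["cx"],i["cy"]])/[i["fx"],i["fy"]]; s=d.copy()
    for _ in range(20): s=d/(1+i["k1"]*(s@s))
    M=i["world_to_cam"]; R=M[:3,:3]; return -R.T@M[:3,3], R.T@np.append(s,1)
def atz(n,uv,z):
    o,d=ray(n,uv); return o+d*(z-o[2])/d[2]
def snap(n,f=None):
    im=imaging.read_camera(n)[:,:,::-1].copy()
    if f: cv2.imwrite(f,im)
    return im
def crop(im,x,y,w,h,s): return cv2.resize(im[y:y+h,x:x+w],None,fx=s,fy=s,interpolation=cv2.INTER_CUBIC)
E
python3 - <<'E'
from h import *
s=cv2.imread("pics/scene0.png");t=cv2.imread("pics/top0.png")
a=np.hstack([crop(t,165,205,50,37,8),crop(s,355,240,50,37,8)])
b=np.hstack([crop(t,235,150,160,100,2.5),crop(s,185,170,160,100,2.5)])
cv2.imwrite("pics/crops0.png",np.vstack([a,b]))
for uv in ((365,222),(366,222)): print(atz("top",uv,.01))
print("peg scene disc",atz("scene",(205.5,202),.01))
for uv in ((243,160),(312,160),(313,245),(242,243)): print("lid",atz("top",uv,.122).round(4))
print("pipe",atz("top",(164,167),.13),"bottle",atz("top",(404,176),.1))
E
```

```text
[ 0.55595423 -0.26100978  0.01      ]
[ 0.55597999 -0.26423423  0.01      ]
peg scene disc [ 0.55813802 -0.25279389  0.01      ]
lid [0.7288 0.1217 0.122 ]
lid [ 0.7304 -0.082   0.122 ]
lid [ 0.4809 -0.0851  0.122 ]
lid [0.4846 0.1199 0.122 ]
pipe [0.70506354 0.3549398  0.13      ] bottle [ 0.6898726  -0.36196933  0.1       ]
```

View pics/crops0.png

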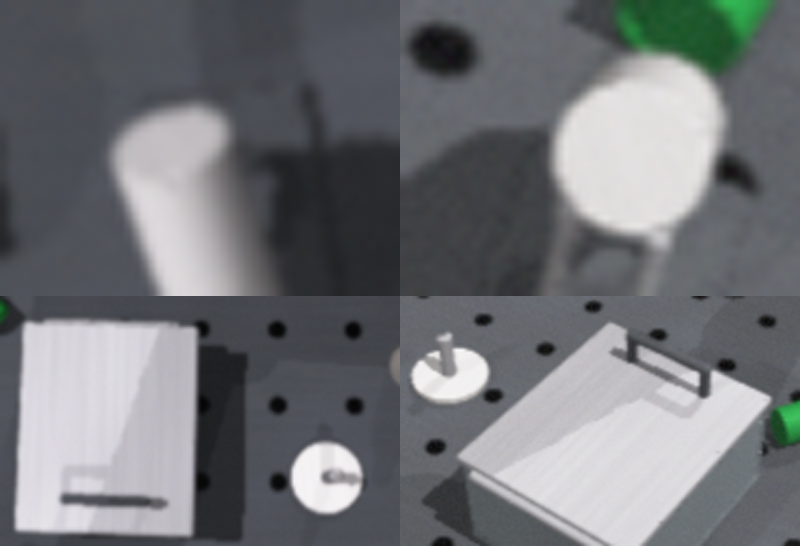

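```bash
cat > fit.py <<'E'
from h import *
from scipy.optimize import minimize, differential_evolution
s=cv2.imread("pics/scene0.png");t=cv2.imread("pics/top0.png")
def mask(im,x,y,w,h,S=4,th=120):
    c=crop(im,x,y,w,h,S).astype(int); m=(c.min(2)>th)&(c.max(2)-c.min(2)<45)
    n,l,st,_=cv2.connectedComponentsWithStats(m.astype(np.uint8)); k=1+np.argmax(st[1:,4]); return (l==k).astype(np.uint8)
def hull(n,pts,x,y,w,h,S=4):
    p=np.array([proj(n,q) for q in pts]); p=((p-[x,y]+.5)*S-.5)
    m=np.zeros((int(h*S),int(w*S)),np.uint8); cv2.fillConvexPoly(m,np.round(cv2.convexHull(p.astype(np.float32))*16).astype(np.int32),1,shift=4); return m
a=np.linspace(0,2*np.pi,40)[:,None]
def cuppts(x,y,ps,z=.103):
    d=-np.array([np.cos(.698)*np.cos(ps),np.cos(.698)*np.sin(ps),np.sin(.698)]); C=np.array([x,y,z])
    u=np.array([-np.sin(ps),np.cos(ps),0]); v=np.cross(d,u); r=.022*(np.cos(a)*u+np.sin(a)*v)
    return np.vstack([C+r,C+.085*d+r])
def discpts(x,y):
    r=.045*np.hstack([np.cos(a),np.sin(a),0*a]); return np.vstack([np.array([x,y,.01])+r,np.array([x,y,.0])+r])
def iou(A,B): return (A&B).sum()/max((A|B).sum(),1)
if __name__=="__main__":
    W={"top":(t,(170,208,45,50)),"scene":(s,(360,235,50,60))}
    for names in (("top",),("top","scene")):
        M={n:mask(W[n][0],*W[n][1],th=110 if n=="top" else 150) for n in names}
        f=lambda p:-sum(iou(M[n],hull(n,cuppts(*p),*W[n][1])) for n in names)
        r=differential_evolution(f,[(.5,.65),(.2,.35),(-1,1)],seed=1,maxiter=60); print("cup",names,r.x.round(4),r.fun)
    print("mouth",cuppts(*r.x)[40:].mean(0))
    o=[]
    for n in names:
        g=crop(W[n][0],*W[n][1],4); h=hull(n,cuppts(*r.x),*W[n][1]); c,_=cv2.findContours(h,0,2); cv2.drawContours(g,c,-1,(0,0,255),1); c,_=cv2.findContours(M[n],0,2); cv2.drawContours(g,c,-1,(0,255,0),1); o.append(cv2.resize(g,(300,360)))
    W={"top":(t,(345,200,45,45)),"scene":(s,(185,175,45,45))}
    for names in (("top",),("scene",),("top","scene")):
        M={n:mask(W[n][0],*W[n][1],th=150 if n=="top" else 150) for n in names}
        M={n:cv2.morphologyEx(m,cv2.MORPH_CLOSE,np.ones((25,25))) for n,m in M.items()}
        f=lambda p:-sum(iou(M[n],hull(n,discpts(*p),*W[n][1])) for n in names)
        r=differential_evolution(f,[(.52,.6),(-.3,-.22)],seed=1,maxiter=60); print("peg",names,r.x.round(4),r.fun)
    cv2.imwrite("pics/fit0.png",np.hstack(o))
    # handle: both ends from crops
    def q(X,Y,ox): return ((X+.5)/2.5-.5+ox[0],(Y-296+.5)/2.5-.5+ox[1])
    for X,Y in ((62,499),(168,503)): print("handle top",atz("top",q(X,Y,(235,150)),.157).round(4))
    for X,Y in ((630,335),(706,372)): print("handle scene",atz("scene",q(X-400,Y,(185,170)),.160).round(4))
E
python3 fit.py
```

```text
Traceback (most recent call last):
  File "fit.py", line 22, in <lambda>
    f=lambda p:-sum(iou(M[n],hull(n,cuppts(*p),*W[n][1])) for n in names)
                ~~~^^^^^^^^^^^^^^^^^^^^^^^^^^^^^^^^^^^^^^^^^^^^^^^^^^^^^^
  File "fit.py", line 22, in <genexpr>
    f=lambda p:-sum(iou(M[n],hull(n,cuppts(*p),*W[n][1])) for n in names)
                             ~~~~^^^^^^^^^^^^^^^^^^^^^^^
  File "fit.py", line 8, in hull
    p=np.array([proj(n,q) for q in pts]); p=((p-[x,y]+.5)*S-.5)
                ~~~~^^^^^
  File "h.py", line 4, in proj
    i=imaging.camera_info(n); c=(i["world_to_cam"]@np.append(P,1))[:3]; s=c[:2]/c[2]; s=s*(1+i["k1"]*(s@s))
ValueError: time passes only in moves, steps and waits

The above exception was the direct cause of the following exception:

Traceback (most recent call last):
  File "fit.py", line 23, in <module>
    r=differential_evolution(f,[(.5,.65),(.2,.35),(-1,1)],seed=1,maxiter=60); print("cup",names,r.x.round(4),r.fun)
RuntimeError: The map-like callable must be of the form f(func, iterable), returning a sequence of numbers the same length as 'iterable'
```

Too many camera_info calls; cache it.

```bash
sed -i 's/imaging.camera_info(n)/INFO[n]/; 2a INFO={n:imaging.camera_info(n) for n in ("scene","top")}' h.py; python3 fit.py
```

```text
cup ('top',) [0.5442 0.2913 0.1246] -0.8605035080478746
cup ('top', 'scene') [0.5445 0.2937 0.1847] -1.7802779221759026
mouth [0.48035745 0.28230211 0.04837163]
peg ('top',) [ 0.5555 -0.2624] -0.9858839563862928
peg ('scene',) [ 0.5516 -0.2626] -0.938721721941577
peg ('top', 'scene') [ 0.5549 -0.262 ] -1.886322716443027
handle top [0.5187 0.0678 0.157 ]
handle top [ 0.5154 -0.051   0.157 ]
handle scene [ 0.5208 -0.0212  0.16  ]
handle scene [0.5248 0.0722 0.16  ]
```

View pics/fit0.png

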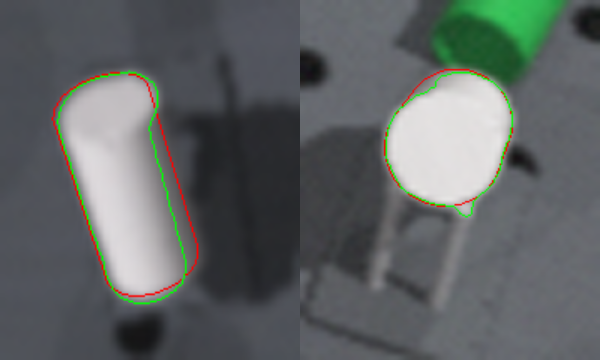

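```bash
cat > d.py <<'E'
# usage: d.py x,y,z,yawdeg ...   -> delta_pos cm and twist deg from the present pose
import sys, numpy as np
from workcell import get_state
from scipy.spatial.transform import Rotation as R
s=get_state(); q=s["orientation"]; r=R.from_quat([q[1],q[2],q[3],q[0]]).as_matrix(); p=s["tcp_pos"]
yaw=np.degrees(np.arctan2(r[1,0],r[0,0]))
print("t",round(s["clock"],2),"tcp",p.round(4),"yaw",round(yaw,2),"tilt",np.degrees(np.arccos(-r[2,2])).round(2),"F",s["wrist_force"].round(2),"gap",round(s["finger_gap"],4))
for a in sys.argv[1:]:
    v=[float(c) for c in a.split(",")]
    print(a,"->",(r.T@(np.array(v[:3])-p)*100).round(2), "tw",round((yaw-v[3]+180)%360-180,1))
E
python3 d.py 0.52,-0.2,0.231,189.7 0.527,0.29,0.231,189.7
```

```text
t 0.9 tcp [ 0.1276 -0.5607  0.2313] yaw 12.82 tilt 0.01 F [-0.13 -0.28 -0.19] gap 0.086
0.52,-0.2,0.231,189.7 -> [ 4.627e+01 -2.647e+01  3.000e-02] tw -176.9
0.527,0.29,0.231,189.7 -> [ 5.782e+01 -7.409e+01  2.000e-02] tw -176.9
```

Call:
play_rows(
  moves=[
    {"claw": 8.5, "delta_pos": [6, -3.4, 0], "twist": -10},
    {"claw": 8.5, "delta_pos": [11.5, -6.6, 0], "twist": -20},
    {"claw": 8.5, "delta_pos": [17, -9.8, 0], "twist": -30},
    {"claw": 8.5, "delta_pos": [22.5, -13, 0], "twist": -40},
    {"claw": 8.5, "delta_pos": [28, -16, 0], "twist": -50},
    {"claw": 8.5, "delta_pos": [33.5, -19.2, 0], "twist": -60},
    {"claw": 8.5, "delta_pos": [39, -22.4, 0], "twist": -70},
    {"claw": 8.5, "delta_pos": [44, -25.3, 0], "twist": -80},
    {"claw": 8.5, "delta_pos": [46.3, -27, 0], "twist": -90},
    {"claw": 8.5, "delta_pos": [47.6, -32.5, 0], "twist": -100},
    {"claw": 8.5, "delta_pos": [48.9, -38, 0], "twist": -110},
    {"claw": 8.5, "delta_pos": [50, -43, 0], "twist": -120},
  ],
)

```text
clock: 2.4
tcp_pos: [0.5197, -0.0286, 0.2313]
orientation: [0.0, 0.397, 0.918, 0.0]
wrist_force: [0.3, -0.4, 0.2]
finger_gap: 0.0853
```

```bash
python3 d.py 0.527,0.29,0.18,189.7
```

```text
t 2.4 tcp [ 0.5197 -0.0286  0.2313] yaw 133.16 tilt 0.02 F [ 0.35 -0.38  0.21] gap 0.0853
0.527,0.29,0.18,189.7 -> [22.74 22.33  5.13] tw -56.5
```

Call:
play_rows(
  moves=[
    {"claw": 8.5, "delta_pos": [4, 3.9, 0], "twist": -10},
    {"claw": 8.5, "delta_pos": [8, 7.9, 0], "twist": -20},
    {"claw": 8.5, "delta_pos": [12, 11.8, 0], "twist": -30},
    {"claw": 8.5, "delta_pos": [16, 15.7, 0], "twist": -40},
    {"claw": 8.5, "delta_pos": [20, 19.6, 1], "twist": -50},
    {"claw": 8.5, "delta_pos": [22.7, 22.3, 4], "twist": -56.5},
    {"claw": 8.5, "delta_pos": [22.7, 22.3, 5.1], "twist": -56.5},
    {"claw": 8.5, "delta_pos": [22.7, 22.3, 5.1], "twist": -56.5},
  ],
)

```text
clock: 3.4
tcp_pos: [0.5281, 0.287, 0.1792]
orientation: [-0.001, -0.081, 0.997, -0.001]
wrist_force: [-0.4, -0.1, 0.5]
finger_gap: 0.0849
```

```bash
python3 d.py 0.5266,0.290,0.064,189.7
python3 - <<'E'
from h import *
t=snap("top","pics/top1.png");s=snap("scene","pics/scene1.png")
cv2.imwrite("pics/c1.png",np.hstack([crop(t,150,180,80,100,5),crop(s,345,190,80,100,5)]))
E
```

```text
t 3.4 tcp [0.5281 0.287  0.1792] yaw -170.71 tilt 0.16 F [-0.44 -0.08  0.52] gap 0.0849
0.5266,0.290,0.064,189.7 -> [ 0.07  0.33 11.52] tw -0.4
```

View pics/c1.png

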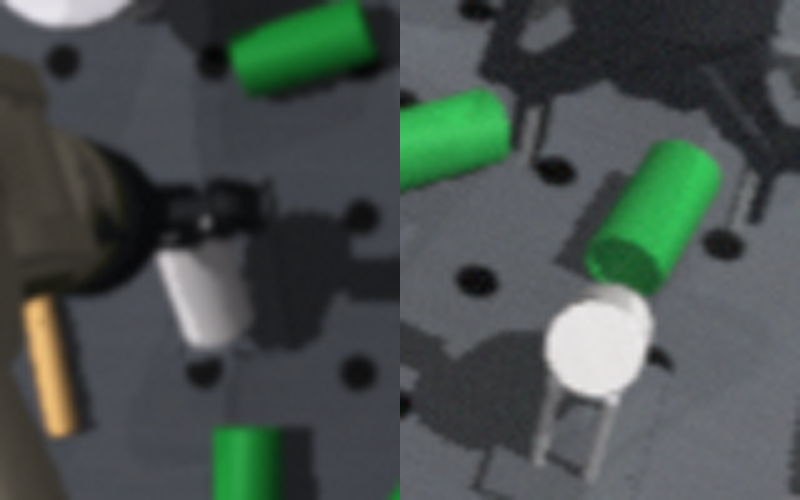

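Call:
play_rows(
  moves=[
    {"claw": 8.5, "delta_pos": [0, 0.3, 4], "twist": -0.4},
    {"claw": 8.5, "delta_pos": [0, 0.3, 8], "twist": -0.4},
    {"claw": 8.5, "delta_pos": [0, 0.3, 11.5], "twist": -0.4},
    {"claw": 8.5, "delta_pos": [0, 0.3, 11.5], "twist": -0.4},
    {"claw": 3, "delta_pos": [0, 0.3, 11.5], "twist": -0.4},
    {"claw": 3, "delta_pos": [0, 0.3, 11.5], "twist": -0.4},
    {"claw": 3, "delta_pos": [0, 0.3, 11.5], "twist": -0.4},
    {"claw": 3, "delta_pos": [0, 0.3, 11.5], "twist": -0.4},
    {"claw": 3, "delta_pos": [0, 0.3, 11.5], "twist": -0.4},
  ],
  force=25,
)

```text
clock: 4.62
tcp_pos: [0.5302, 0.29, 0.0676]
orientation: [0.002, -0.084, 0.996, -0.001]
wrist_force: [-0.2, -4.4, 6.9]
finger_gap: 0.0439
```

```bash
python3 d.py 0.5266,0.290,0.2,189.7
```

```text
t 4.62 tcp [0.5302 0.29   0.0676] yaw -170.33 tilt 0.24 F [-0.22 -4.43  6.88] gap 0.0439
0.5266,0.290,0.2,189.7 -> [  0.3    0.04 -13.25] tw -0.0
```

Call:
play_rows(
  moves=[
    {"claw": 3, "delta_pos": [0, 0, -2], "twist": 0},
    {"claw": 3, "delta_pos": [0, 0, -5], "twist": 0},
    {"claw": 3, "delta_pos": [0, 0, -9], "twist": 0},
    {"claw": 3, "delta_pos": [0, 0, -13.2], "twist": 0},
    {"claw": 3, "delta_pos": [0, 0, -15.5], "twist": 0},
    {"claw": 3, "delta_pos": [0, 0, -15.5], "twist": 0},
  ],
)

```text
clock: 5.38
tcp_pos: [0.5298, 0.2914, 0.223]
orientation: [0.003, -0.085, 0.996, 0.001]
wrist_force: [0.4, 0.4, -1.7]
finger_gap: 0.0439
```

```bash
python3 d.py  0.61,-0.20,0.222,180 0.63,-0.262,0.222,180
python3 - <<'E'
from h import *
t=snap("top","pics/top2.png");s=snap("scene","pics/scene2.png")
cv2.imwrite("pics/c2.png",np.hstack([crop(t,140,180,100,100,4),crop(s,330,150,100,100,4)]))
E
```

```text
t 5.38 tcp [0.5298 0.2914 0.223 ] yaw -170.26 tilt 0.31 F [ 0.45  0.4  -1.67] gap 0.0439
0.61,-0.20,0.222,180 -> [ 4.000e-01 -4.978e+01  3.000e-02] tw 9.7
0.63,-0.262,0.222,180 -> [-5.200e-01 -5.623e+01  3.000e-02] tw 9.7
```

View pics/c2.png

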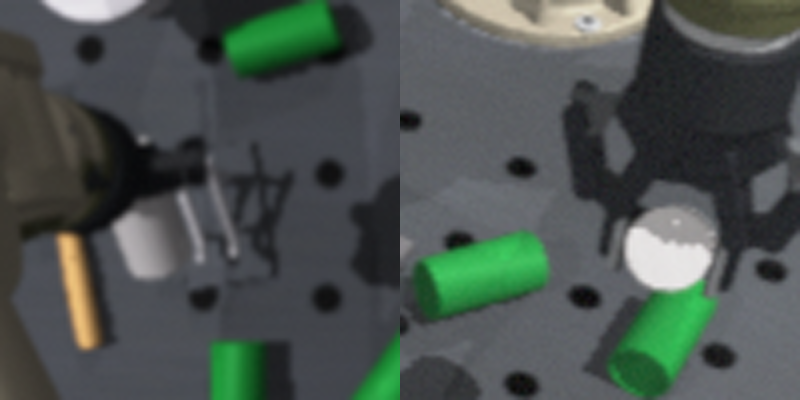

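```bash
python3 d.py  0.65,-0.262,0.223,180
```

```text
t 5.47 tcp [0.5282 0.2906 0.2197] yaw -170.27 tilt 0.02 F [-0.66  0.53 -1.79] gap 0.0441
0.65,-0.262,0.223,180 -> [ -2.66 -56.53  -0.33] tw 9.7
```

Call:
play_rows(
  moves=[
    {"claw": 3, "delta_pos": [-0.2, -3, -0.3], "twist": 0},
    {"claw": 3, "delta_pos": [-0.4, -8, -0.3], "twist": 1},
    {"claw": 3, "delta_pos": [-0.7, -13.5, -0.3], "twist": 2},
    {"claw": 3, "delta_pos": [-1, -19, -0.3], "twist": 4},
    {"claw": 3, "delta_pos": [-1.3, -25, -0.3], "twist": 6},
    {"claw": 3, "delta_pos": [-1.6, -31, -0.3], "twist": 8},
    {"claw": 3, "delta_pos": [-1.9, -37, -0.3], "twist": 9.7},
    {"claw": 3, "delta_pos": [-2.2, -43, -0.3], "twist": 9.7},
    {"claw": 3, "delta_pos": [-2.5, -49, -0.3], "twist": 9.7},
    {"claw": 3, "delta_pos": [-2.7, -54, -0.3], "twist": 9.7},
    {"claw": 3, "delta_pos": [-2.7, -56.5, -0.3], "twist": 9.7},
    {"claw": 3, "delta_pos": [-2.7, -56.5, -0.3], "twist": 9.7},
  ],
)

```text
clock: 6.98
tcp_pos: [0.6496, -0.2638, 0.2201]
orientation: [-0.002, 0.001, 1.0, 0.001]
wrist_force: [-0.8, 1.1, -1.6]
finger_gap: 0.0442
```

```bash
python3 - <<'E'
from h import *
t=snap("top","pics/top3.png");s=snap("scene","pics/scene3.png")
cv2.imwrite("pics/c3.png",np.hstack([crop(t,310,140,120,120,3.3),crop(s,110,100,120,120,3.3)]))
E
python3 d.py 0.65,-0.262,0.061,180
```

```text
t 7.08 tcp [ 0.6498 -0.2612  0.2213] yaw -180.0 tilt 0.19 F [-0.2  -0.48 -2.03] gap 0.0439
0.65,-0.262,0.061,180 -> [-0.07 -0.11 16.03] tw 0.0
```

View pics/c3.png

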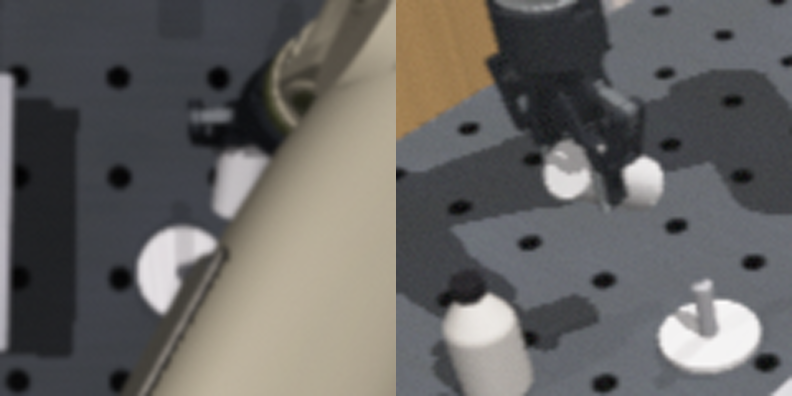

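Call:
play_rows(
  moves=[
    {"claw": 3, "delta_pos": [0, 0, 4], "twist": 0},
    {"claw": 3, "delta_pos": [0, 0, 9], "twist": 0},
    {"claw": 3, "delta_pos": [0, 0, 13], "twist": 0},
    {"claw": 3, "delta_pos": [0, 0, 16], "twist": 0},
    {"claw": 3, "delta_pos": [0, 0, 16], "twist": 0},
    {"claw": 3, "delta_pos": [0.7, 0, 16], "twist": 0},
    {"claw": 3, "delta_pos": [1.4, 0, 16], "twist": 0},
    {"claw": 3, "delta_pos": [2.0, 0, 16], "twist": 0},
    {"claw": 3, "delta_pos": [2.5, 0, 16], "twist": 0},
    {"claw": 3, "delta_pos": [3, 0, 16], "twist": 0},
    {"claw": 3, "delta_pos": [3.5, 0, 16], "twist": 0},
    {"claw": 3, "delta_pos": [3.5, 0, 16], "twist": 0},
  ],
)

```text
clock: 8.57
tcp_pos: [0.6248, -0.2636, 0.0689]
orientation: [0.01, -0.001, 1.0, -0.002]
wrist_force: [18.0, 1.7, 3.6]
finger_gap: 0.0441
```

```bash
python3 d.py 0.586,-0.262,0.061,180
```

```text
t 8.57 tcp [ 0.6248 -0.2636  0.0689] yaw -179.89 tilt 1.21 F [17.96  1.66  3.55] gap 0.0441
0.586,-0.262,0.061,180 -> [3.9  0.17 0.71] tw 0.1
```

Call:
play_rows(
  moves=[
    {"claw": 3, "delta_pos": [0, 0, 0], "twist": 0},
    {"claw": 3, "delta_pos": [0.3, 0, 0], "twist": 0},
    {"claw": 3, "delta_pos": [0.6, 0, 0], "twist": 0},
    {"claw": 3, "delta_pos": [0.9, 0, 0], "twist": 0},
    {"claw": 3, "delta_pos": [0.9, 0, 0], "twist": 0},
  ],
  force=20,
)

```text
clock: 9.2
tcp_pos: [0.6202, -0.2644, 0.0717]
orientation: [0.015, -0.001, 1.0, -0.003]
wrist_force: [24.1, 3.8, 10.1]
finger_gap: 0.0439
```

```bash
python3 - <<'E'
from h import *
t=snap("top","pics/top4.png");s=snap("scene","pics/scene4.png")
cv2.imwrite("pics/c4.png",crop(s,140,120,120,100,5))
E
python3 d.py 0.586,-0.262,0.061,180
```

```text
t 9.3 tcp [ 0.6202 -0.2644  0.0716] yaw -179.82 tilt 1.74 F [24.53  3.34  9.38] gap 0.044
0.586,-0.262,0.061,180 -> [3.45 0.26 0.96] tw 0.2
```

View pics/c4.png

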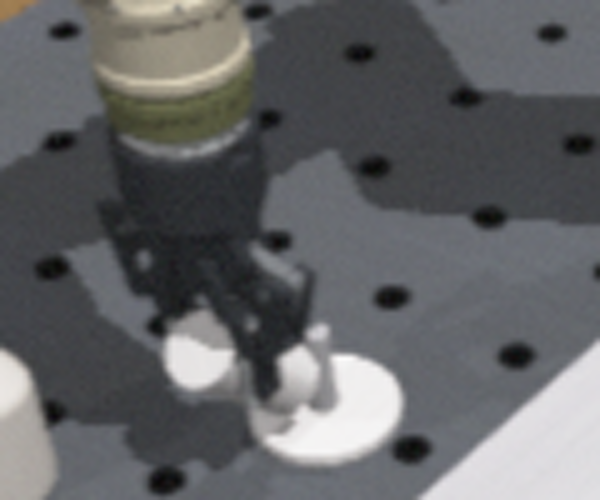

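Call:
play_rows(
  moves=[
    {"claw": 3, "delta_pos": [-1.5, 0, 0], "twist": 0},
    {"claw": 3, "delta_pos": [-3.4, 0, 0], "twist": 0},
    {"claw": 3, "delta_pos": [-3.4, 0, 0.6], "twist": 0},
    {"claw": 3, "delta_pos": [-3.4, 0, 1.2], "twist": 0},
    {"claw": 3, "delta_pos": [-3.4, 0, 1.2], "twist": 0},
  ],
)

```text
clock: 9.93
tcp_pos: [0.6389, -0.2614, 0.0501]
orientation: [-0.001, 0.0, 1.0, 0.001]
wrist_force: [0.3, 0.6, -1.2]
finger_gap: 0.0442
```

```bash
python3 d.py 0.64,-0.262,0.049,180
```

```text
t 9.93 tcp [ 0.6389 -0.2614  0.0501] yaw 179.99 tilt 0.15 F [ 0.28  0.64 -1.18] gap 0.0442
0.64,-0.262,0.049,180 -> [-0.11 -0.06  0.11] tw -0.0
```

Call:
play_rows(
  moves=[
    {"claw": 3, "delta_pos": [1.0, 0, 0], "twist": 0},
    {"claw": 3, "delta_pos": [1.6, 0, 0], "twist": 0},
    {"claw": 3, "delta_pos": [2.0, 0, -0.5], "twist": 0},
    {"claw": 3, "delta_pos": [2.3, 0, -1.2], "twist": 0},
    {"claw": 3, "delta_pos": [2.7, 0, -1.9], "twist": 0},
    {"claw": 3, "delta_pos": [3.1, 0, -2.6], "twist": 0},
  ],
)

```text
clock: 10.68
tcp_pos: [0.6102, -0.262, 0.0783]
orientation: [0.001, -0.0, 1.0, -0.0]
wrist_force: [5.2, -1.0, -3.9]
finger_gap: 0.0439
```

```bash
python3 d.py 0.601,-0.262,0.086,180
python3 - <<'E'
from h import *
s=snap("scene","pics/scene5.png")
cv2.imwrite("pics/c5.png",crop(s,140,120,120,100,5))
E
```

```text
t 10.68 tcp [ 0.6102 -0.262   0.0783] yaw -179.97 tilt 0.11 F [ 5.23 -0.98 -3.88] gap 0.0439
0.601,-0.262,0.086,180 -> [ 0.92  0.   -0.77] tw 0.0
```

View pics/c5.png

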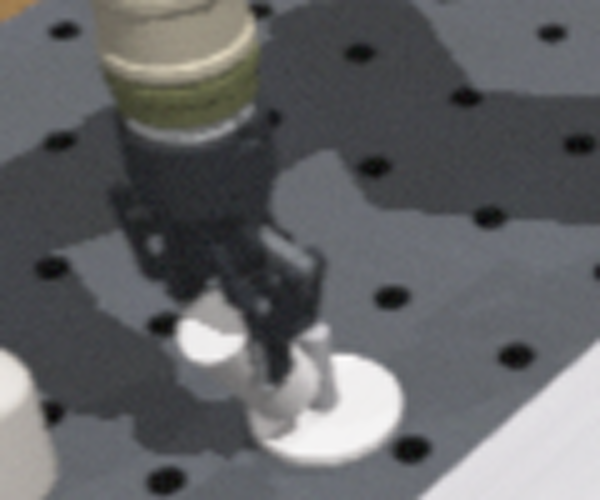

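Call:
play_rows(
  moves=[
    {"claw": 3, "delta_pos": [0.4, 0, -0.6], "twist": 0},
    {"claw": 3, "delta_pos": [0.8, 0, -1.2], "twist": 0},
    {"claw": 3, "delta_pos": [1.3, 0, -1.6], "twist": 0},
    {"claw": 3, "delta_pos": [1.8, 0, -2.0], "twist": 0},
    {"claw": 3, "delta_pos": [2.3, 0, -2.3], "twist": 0},
    {"claw": 3, "delta_pos": [2.7, 0, -2.5], "twist": 0},
    {"claw": 3, "delta_pos": [2.7, 0, -2.5], "twist": 0},
  ],
)

```text
clock: 11.6
tcp_pos: [0.5821, -0.2618, 0.1025]
orientation: [-0.0, -0.0, 1.0, -0.0]
wrist_force: [3.2, -0.1, -0.7]
finger_gap: 0.044
```

```bash
python3 d.py 0.586,-0.262,0.086,180
python3 - <<'E'
from h import *
s=snap("scene","pics/scene6.png")
cv2.imwrite("pics/c6.png",crop(s,140,120,120,100,5))
E
```

```text
t 11.6 tcp [ 0.5821 -0.2618  0.1025] yaw -179.99 tilt 0.02 F [ 3.16 -0.1  -0.65] gap 0.044
0.586,-0.262,0.086,180 -> [-0.4  -0.02  1.65] tw 0.0
```

View pics/c6.png

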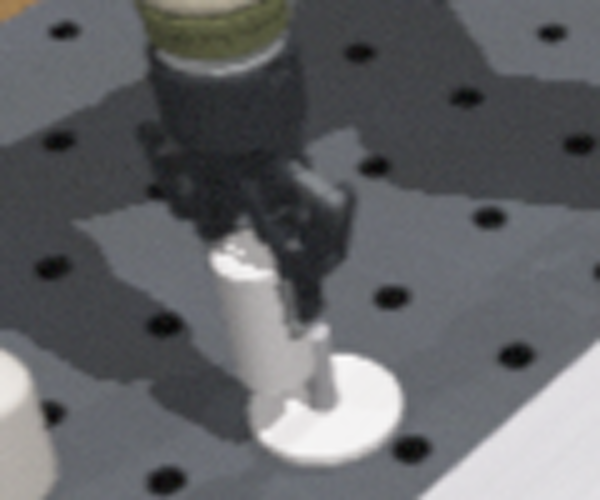

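Run:
```python
from h import *
b=proj("scene",[.586,-.262,.05]);
for th in (-10,0,10,20):
    v=np.array([np.sin(np.radians(th)),0,np.cos(np.radians(th))]); d=proj("scene",np.array([.586,-.262,.05])+.06*v)-b; print(th,b.round(1),d.round(1),(d[0]/d[1]).round(3))
print("seen",(250-215)/(385-270.), "post base/tip",proj("scene",[.5549,-.262,.01]),proj("scene",[.5549,-.262,.072]))
```

```text
-10 [194.9 196. ] [ -0.4 -17.8] 0.024
0 [194.9 196. ] [ -3.1 -16.1] 0.19
10 [194.9 196. ] [ -5.6 -13.8] 0.405
20 [194.9 196. ] [ -8.  -11.1] 0.72
seen 0.30434782608695654 post base/tip [203.88670861 200.2076365 ] [201.16829347 184.34210506]
```

Call:
play_rows(
  moves=[
    {"claw": 3, "delta_pos": [-0.2, 0, -1.5], "twist": 0},
    {"claw": 3, "delta_pos": [-0.2, 0, -3.5], "twist": 0},
    {"claw": 3, "delta_pos": [1.5, 0, -3.5], "twist": 0},
    {"claw": 3, "delta_pos": [3.1, 0, -3.5], "twist": 0},
    {"claw": 3, "delta_pos": [3.1, 0, -3.5], "twist": 0},
    {"claw": 3, "delta_pos": [3.1, 0, -2.5], "twist": 0},
    {"claw": 3, "delta_pos": [3.1, 0, -1.5], "twist": 0},
    {"claw": 3, "delta_pos": [3.1, 0, -0.5], "twist": 0},
    {"claw": 3, "delta_pos": [3.1, 0, 0], "twist": 0},
    {"claw": 3, "delta_pos": [3.1, 0, 0], "twist": 0},
  ],
)

```text
clock: 12.9
tcp_pos: [0.5512, -0.2615, 0.1015]
orientation: [-0.001, -0.0, 1.0, 0.0]
wrist_force: [-0.5, 0.4, -1.7]
finger_gap: 0.0441
```

```bash
python3 d.py 0.551,-0.262,0.052,180
```

```text
t 12.9 tcp [ 0.5512 -0.2615  0.1015] yaw -179.97 tilt 0.08 F [-0.46  0.42 -1.73] gap 0.0441
0.551,-0.262,0.052,180 -> [ 0.01 -0.05  4.95] tw 0.0
```

Call:
play_rows(
  moves=[
    {"claw": 3, "delta_pos": [0, 0, 1], "twist": 0},
    {"claw": 3, "delta_pos": [0, 0, 2], "twist": 0},
    {"claw": 3, "delta_pos": [0, 0, 3], "twist": 0},
    {"claw": 3, "delta_pos": [0, 0, 4], "twist": 0},
    {"claw": 3, "delta_pos": [0, 0, 4.4], "twist": 0},
    {"claw": 3, "delta_pos": [0, 0, 4.4], "twist": 0},
  ],
)

```text
clock: 13.65
tcp_pos: [0.5513, -0.2617, 0.0579]
orientation: [-0.0, -0.0, 1.0, 0.0]
wrist_force: [-0.4, 0.0, -1.1]
finger_gap: 0.044
```

```bash
python3 d.py 0.551,-0.262,0.052,180
```

```text
t 13.65 tcp [ 0.5513 -0.2617  0.0579] yaw -179.98 tilt 0.04 F [-0.42  0.04 -1.12] gap 0.044
0.551,-0.262,0.052,180 -> [ 0.03 -0.03  0.59] tw 0.0
```

Step down until the disc is felt.

Call:
play_rows(
  moves=[
    {"claw": 3, "delta_pos": [0, 0, 0.3], "twist": 0},
    {"claw": 3, "delta_pos": [0, 0, 0.6], "twist": 0},
    {"claw": 3, "delta_pos": [0, 0, 0.6], "twist": 0},
  ],
)

```text
clock: 14.02
tcp_pos: [0.5519, -0.262, 0.0534]
orientation: [0.001, -0.0, 1.0, -0.0]
wrist_force: [-1.3, 0.8, 4.9]
finger_gap: 0.0438
```

```bash
python3 d.py 0.551,-0.262,0.052,180
```

```text
t 14.03 tcp [ 0.5519 -0.262   0.0534] yaw -179.97 tilt 0.08 F [-1.27  0.77  4.93] gap 0.0438
0.551,-0.262,0.052,180 -> [0.09 0.01 0.14] tw 0.0
```

Call:
play_rows(
  moves=[
    {"claw": 3, "delta_pos": [0, 0, 0.2], "twist": 0},
    {"claw": 3, "delta_pos": [0, 0, 0.2], "twist": 0},
    {"claw": 4.6, "delta_pos": [0, 0, 0], "twist": 0},
    {"claw": 5, "delta_pos": [0, 0, 0], "twist": 0},
    {"claw": 7, "delta_pos": [0, 0, 0], "twist": 0},
    {"claw": 8.5, "delta_pos": [0, 0, 0], "twist": 0},
    {"claw": 8.5, "delta_pos": [0, 0, 0], "twist": 0},
    {"claw": 8.5, "delta_pos": [0, 0, -2], "twist": 0},
    {"claw": 8.5, "delta_pos": [0, 0, -6], "twist": 0},
    {"claw": 8.5, "delta_pos": [0, 0, -11], "twist": 0},
    {"claw": 8.5, "delta_pos": [0, 0, -17], "twist": 0},
    {"claw": 8.5, "delta_pos": [0, 0, -17], "twist": 0},
  ],
)

```text
clock: 15.52
tcp_pos: [0.5541, -0.2634, 0.2283]
orientation: [0.004, -0.0, 1.0, -0.003]
wrist_force: [0.2, -0.4, 0.2]
finger_gap: 0.085
```

Call:
play_rows(
  moves=[
    {"claw": 8.5, "delta_pos": [5, 0, 0], "twist": 10},
    {"claw": 8.5, "delta_pos": [9, 0, 0], "twist": 20},
    {"claw": 8.5, "delta_pos": [9, 4, 0], "twist": 30},
    {"claw": 8.5, "delta_pos": [9, 10, 0], "twist": 40},
    {"claw": 8.5, "delta_pos": [9, 10, 0], "twist": 50},
    {"claw": 8.5, "delta_pos": [9, 10, 0], "twist": 60},
    {"claw": 8.5, "delta_pos": [9, 10, 0], "twist": 70},
    {"claw": 8.5, "delta_pos": [9, 10, 0], "twist": 80},
    {"claw": 8.5, "delta_pos": [9, 10, 0], "twist": 90},
    {"claw": 8.5, "delta_pos": [9, 10, 0], "twist": 90},
  ],
)

```text
clock: 16.77
tcp_pos: [0.461, -0.1616, 0.2214]
orientation: [-0.001, 0.706, 0.708, -0.0]
wrist_force: [0.1, -0.6, -0.2]
finger_gap: 0.0849
```

```bash
python3 - <<'E'
from h import *
t=snap("top","pics/top7.png");s=snap("scene","pics/scene7.png")
cv2.imwrite("pics/c7.png",np.vstack([np.hstack([crop(s,165,150,80,60,5),crop(t,335,190,80,60,5)]),np.hstack([crop(s,235,165,100,60,4),crop(t,225,200,100,60,4)])]))
E
python3 d.py 0.52,0.018,0.23,90
```

```text
t 16.88 tcp [ 0.4612 -0.1617  0.2217] yaw 90.2 tilt 0.05 F [-0.17  0.72 -0.18] gap 0.0848
0.52,0.018,0.23,90 -> [17.95  5.94 -0.83] tw 0.2
```

View pics/c7.png

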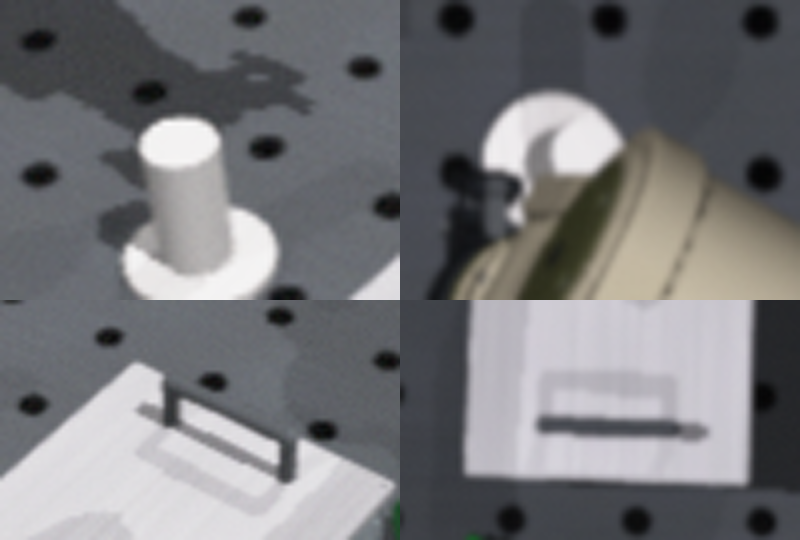

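Run:
```python
from h import *
for uv in ((259.1,230.9),(294.6,232.0),(276.9,231.4)): print("top",atz("top",uv,.157).round(4))
for uv in ((276.6,185.1),(307.9,199.6)): print("scene",atz("scene",uv,.157).round(4))
```

```text
top [0.5187 0.069  0.157 ]
top [ 0.5166 -0.0305  0.157 ]
top [0.5178 0.019  0.157 ]
scene [ 0.5174 -0.0238  0.157 ]
scene [0.5193 0.0713 0.157 ]
```

Call:
play_rows(
  moves=[
    {"claw": 8.5, "delta_pos": [6, 1.9, 0], "twist": 1.4},
    {"claw": 8.5, "delta_pos": [12, 3.8, 0], "twist": 1.4},
    {"claw": 8.5, "delta_pos": [18.2, 5.7, 0], "twist": 1.4},
    {"claw": 8.5, "delta_pos": [18.2, 5.7, 0], "twist": 1.4},
    {"claw": 8.5, "delta_pos": [18.2, 5.7, 3], "twist": 1.4},
    {"claw": 8.5, "delta_pos": [18.2, 5.7, 6], "twist": 1.4},
    {"claw": 8.5, "delta_pos": [18.2, 5.7, 8.2], "twist": 1.4},
    {"claw": 8.5, "delta_pos": [18.2, 5.7, 8.2], "twist": 1.4},
  ],
)

```text
clock: 17.88
tcp_pos: [0.5166, 0.0194, 0.1385]
orientation: [-0.002, 0.715, 0.699, -0.001]
wrist_force: [-0.0, 0.4, 0.3]
finger_gap: 0.0848
```

```bash
python3 d.py 0.518,0.021,0.139,88.8
```

```text
t 17.88 tcp [0.5166 0.0194 0.1385] yaw 88.64 tilt 0.24 F [-0.01  0.38  0.28] gap 0.0848
0.518,0.021,0.139,88.8 -> [ 0.16  0.14 -0.05] tw -0.2
```

Call:
play_rows(
  moves=[
    {"claw": 6, "delta_pos": [0.1, 0.1, 0], "twist": 0},
    {"claw": 4, "delta_pos": [0.1, 0.1, 0], "twist": 0},
    {"claw": 2, "delta_pos": [0.1, 0.1, 0], "twist": 0},
    {"claw": 0.5, "delta_pos": [0.1, 0.1, 0], "twist": 0},
    {"claw": 0.5, "delta_pos": [0.1, 0.1, 0], "twist": 0},
    {"claw": 0.5, "delta_pos": [0.1, 0.1, 0], "twist": 0},
    {"claw": 0.5, "delta_pos": [0.1, 0.1, 0], "twist": 0},
  ],
  force=60,
)

```text
clock: 18.75
tcp_pos: [0.5193, 0.0211, 0.1408]
orientation: [0.0, 0.716, 0.699, -0.0]
wrist_force: [-3.0, -0.2, 6.1]
finger_gap: 0.0096
```

```bash
python3 d.py 0.518,0.021,0.139,88.8
```

```text
t 18.75 tcp [0.5193 0.0211 0.1408] yaw 88.63 tilt 0.02 F [-2.95 -0.18  6.09] gap 0.0096
0.518,0.021,0.139,88.8 -> [-0.02 -0.13  0.18] tw -0.2
```

Call:
play_rows(
  moves=[
    {"claw": 0.5, "delta_pos": [0, 0, 0], "twist": 0},
    {"claw": 0.5, "delta_pos": [0, 0, -0.1], "twist": 0},
    {"claw": 0.5, "delta_pos": [0, 0, -0.2], "twist": 0},
    {"claw": 0.5, "delta_pos": [0, 0, -0.3], "twist": 0},
    {"claw": 0.5, "delta_pos": [0, 0, -0.4], "twist": 0},
  ],
)

```text
clock: 19.38
tcp_pos: [0.5196, 0.0212, 0.1428]
orientation: [-0.0, 0.716, 0.699, -0.0]
wrist_force: [8.1, -0.8, -17.8]
finger_gap: 0.0097
```

```bash
python3 d.py 0.518,0.021,0.139,88.8;  python3 -c "
from h import *
s=snap('scene','pics/scene8.png'); print([ (np.round(d['extent'],1),d['conf']) for d in spotter.spot_in('scene','lid_handle')])
cv2.imwrite('pics/c8.png',crop(s,235,140,100,75,8))"
```

```text
t 19.38 tcp [0.5196 0.0212 0.1428] yaw 88.62 tilt 0.05 F [  8.13  -0.79 -17.78] gap 0.0097
0.518,0.021,0.139,88.8 -> [-0.02 -0.16  0.38] tw -0.2
[(array([209.8, 181.9, 331.6, 276.7]), 0.77)]
```

Call:
play_rows(
  moves=[
    {"claw": 0.5, "delta_pos": [0, 0.05, -0.1], "twist": 0},
    {"claw": 0.5, "delta_pos": [0, 0.05, -0.2], "twist": 0},
    {"claw": 0.5, "delta_pos": [0, 0.1, -0.3], "twist": 0},
    {"claw": 0.5, "delta_pos": [0, 0.1, -0.4], "twist": 0},
    {"claw": 0.5, "delta_pos": [0, 0.15, -0.5], "twist": 0},
    {"claw": 0.5, "delta_pos": [0, 0.15, -0.6], "twist": 0},
    {"claw": 0.5, "delta_pos": [0, 0.2, -0.7], "twist": 0},
  ],
)

```text
clock: 20.35
tcp_pos: [0.5219, 0.0211, 0.1516]
orientation: [0.0, 0.716, 0.699, 0.0]
wrist_force: [4.2, -0.9, -5.8]
finger_gap: 0.0096
```

```bash
python3 d.py 0.527,0.021,0.166,88.8
```

```text
t 20.35 tcp [0.5219 0.0211 0.1516] yaw 88.62 tilt 0.06 F [ 4.22 -0.91 -5.77] gap 0.0096
0.527,0.021,0.166,88.8 -> [ 0.    0.51 -1.44] tw -0.2
```

Seal has broken (force down to ~6 N). Continue along the arc.

Call:
play_rows(
  moves=[
    {"claw": 0.5, "delta_pos": [0, 0.1, -0.2], "twist": 0},
    {"claw": 0.5, "delta_pos": [0, 0.15, -0.4], "twist": 0},
    {"claw": 0.5, "delta_pos": [0, 0.2, -0.6], "twist": 0},
    {"claw": 0.5, "delta_pos": [0, 0.3, -0.8], "twist": 0},
    {"claw": 0.5, "delta_pos": [0, 0.35, -1.0], "twist": 0},
    {"claw": 0.5, "delta_pos": [0, 0.45, -1.2], "twist": 0},
    {"claw": 0.5, "delta_pos": [0, 0.5, -1.4], "twist": 0},
    {"claw": 0.5, "delta_pos": [0, 0.5, -1.45], "twist": 0},
    {"claw": 0.5, "delta_pos": [0, 0.5, -1.45], "twist": 0},
    {"claw": 0.5, "delta_pos": [0, 0.5, -1.45], "twist": 0},
  ],
)

```text
clock: 21.6
tcp_pos: [0.5263, 0.021, 0.1657]
orientation: [-0.0, 0.716, 0.699, -0.0]
wrist_force: [2.4, -0.4, -5.1]
finger_gap: 0.01
```

```bash
python3 d.py 0.527,0.021,0.166,88.8
python3 - <<'E'
from h import *
s=snap("scene","pics/scene9.png");t=snap("top","pics/top9.png")
cv2.imwrite("pics/c9.png",np.hstack([crop(s,170,130,170,150,2.9),crop(t,225,150,100,145,3)]))
# lid edge prediction: front corners for 0 and .125 rad
for a in (0,.06,.125,.18):
    for y in (-.083,.118):
        hx,hz=.724,.110; c,sn=np.cos(a),np.sin(a)
        P=[hx-.24*c+.012*sn,y,hz+.24*sn+.012*c]; print(a,y,proj("scene",P).round(1),proj("top",P).round(1))
E
```

```text
t 21.6 tcp [0.5263 0.021  0.1657] yaw 88.62 tilt 0.01 F [ 2.39 -0.44 -5.07] gap 0.01
0.527,0.021,0.166,88.8 -> [ 0.    0.07 -0.03] tw -0.2
0 -0.083 [265.7 180.3] [312.3 243.9]
0 0.118 [330.3 209. ] [242.7 243.2]
0.06 -0.083 [265.4 176.5] [312.7 243.5]
0.06 0.118 [330.5 205.1] [242.2 242.8]
0.125 -0.083 [264.7 172.4] [313.1 242.6]
0.125 0.118 [330.6 201.1] [241.6 241.9]
0.18 -0.083 [264.  169.1] [313.5 241.6]
0.18 0.118 [330.5 197.8] [241.2 240.9]
```

View pics/c9.png

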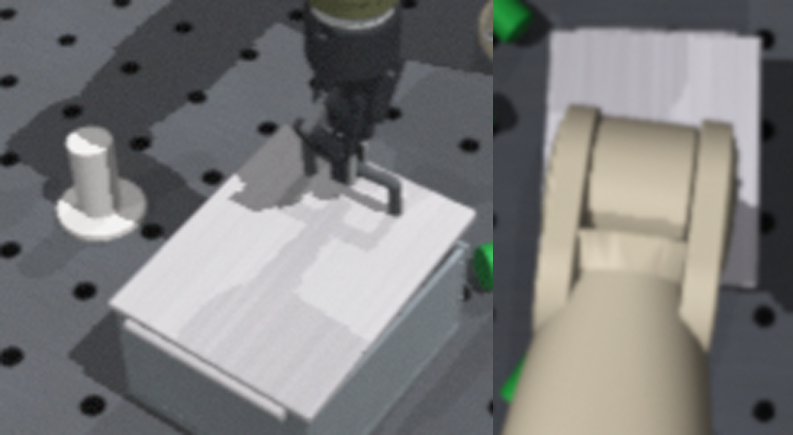

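Call:
play_rows(
  moves=[
    {"claw": 0.5, "delta_pos": [0, 0, 0], "twist": 0},
    {"claw": 0.5, "delta_pos": [0, 0, 0], "twist": 0},
    {"claw": 0.5, "delta_pos": [0, 0, 0], "twist": 0},
    {"claw": 0.5, "delta_pos": [0, 0, 0], "twist": 0},
  ],
)

```text
clock: 22.2
tcp_pos: [0.5263, 0.021, 0.1657]
orientation: [-0.0, 0.716, 0.699, -0.0]
wrist_force: [1.1, -1.6, -4.2]
finger_gap: 0.0099
```

```bash
python3 d.py; python3 -c "
from workcell import env; print(env.hand_in())"
```

```text
t 22.2 tcp [0.5263 0.021  0.1657] yaw 88.62 tilt 0.02 F [ 1.13 -1.57 -4.16] gap 0.0099
the job is handed in; nothing more can be done
None
```

The job is handed in at 22 s. The cup stands upside down over the peg, and the gripper is holding the lid ajar by its handle. `env.hand_in()` gave no verdict.

**Cup:** The tool only points down, so I took the cup from the rack with a light grip and dragged its rim up against the peg post until it swung upright. I then lowered it over the post until the disc was felt (about 5 N) and let go. The last pictures show it standing upright on the disc. I judged this by eye and did not measure its tilt or distance from the axis.

**Lid:** I gripped the handle at 60 N and raised it slowly. The pull reached 18 N, then dropped to about 6 N when the seal gave way, with no jump. The arm is now still, carrying 4–5 N of lid weight.

**Last checks:**
- **Gap:** The tool's rise of 25 mm puts the lid at about 0.12 rad (30 mm gap). The lid corner in the picture suggests about 0.14 rad (34 mm). The two differ slightly, but both are inside the 0.075 to 0.18 rad window.
- **Handle grip:** The fingers read 9.9 mm on a bar given as 12 mm. I could not explain this, but the grip did not slip.
- **First drag:** My first drag of the cup jammed on the post's tip at about 25 N. I backed off, went lower and repeated it while rising, and that worked.
- **Bystanders:** I saw no contact with the pipe, bottle, brush or green cups, but I did not measure their positions again at the end.

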